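Raise the pulley of an arm-wrestling table by one turn of its hand wheel and clamp it

ROBOT

A 6-joint arm with a two-finger parallel gripper is mounted at the origin on the work surface. World frame = base frame: x ahead of the robot, y to its left, z up, the work surface at z = 0. Lengths are in m, angles in degrees, forces in N, time in s.
With the tool pointing down it reaches from about 0.375 to 0.9 m from the base axis. Payload 3.1 kg.
Tool frame: the origin (TCP) lies at the very end of the fingers, on their centre line; the grasp point (between the pads) lies 19 mm behind it (bot.hold_point_z is the z of the grasp point in the tool frame, in m); z points along the fingers, y is the line along which they close (so a half turn about z gives the same grasp; the last joint's range is limited). The gripper opens to 87 mm and grips with 3 to 60 N. Pads are 19 mm wide; open, the fingers measure 117 mm over their backs; the gripper's body (75 mm by 190 mm) begins 51 mm behind the grasp point.
Start: joints at [60.705, 30.224, 82.088, -0, 67.689, -10.227], TCP at [0.204, 0.591, 0.223] pointing down, gripper open.
Joint ranges: [-176.69, 176.69], [-43.24, 126.21], [12.49, 139.97], [-82, 262], [0, 151.66], [-163.58, 163.58]. Speed limits (degrees/s): [159.86, 159.86, 180, 180, 180, 180].

INTERFACE

Orientations are given as a 3x3 rotation matrix whose columns are the frame's x, y, z axes.
In Python, from rig import bot, capture, camera_model gives the robot as it stands.
- The arm moves only by the tool apply_moves, never from a script. Its argument "plan" is text: rows parted by semicolons, each of 6 numbers parted by spaces: the shift along the tool's x, y, z in units of 0.05 m (1.0 is 0.05 m), then the turn, a rotation vector about the tool's x, y, z in units of 360 degrees (1.0 is 360 degrees). In form: dx dy dz ax ay az; .... A call has 1 to 10 rows; each row shifts and turns the commanded pose from where the row before left it, along the tool's axes as they then stand; what a row does not reach is not made up. A row lasts 1/12 s, in which the tool goes at most 41.7 mm and 7.16 degrees, less where a joint would pass 70% of its speed; a pose out of reach is approached as far as the arm can. A call with a number of a shift or a turn outside -1 to 1 is refused whole. A call with a gripper value outside its range is refused whole. "gripper" is the gripper command: -1 is shut, 1 is fully open, values between are in proportion, set as the call begins (left out, the last holds). The fingers move at their own pace and stop on an object; the grip force is fixed at half the most. Time passes only in rows, so rows that do not move let the fingers close. It gives the time, the measured TCP pose, the force, the opening and the grip force at its end, in the units of the state.
- bot.read_state(): the state, without advancing time (a new reading comes with each control period).
- capture(name): name is "scene" or "top" or "wrist"; returns the picture (480x640x3 uint8, red, green, blue); there is no depth.
- camera_model(name): a dict with "vertical_fov" (degrees; the focal length in pixels is half the picture's height over the tangent of half this angle, whatever the lens; pixels are square), "cx", "cy" (the principal point, pixels), "dist" ([k1, k2, p1, p2, k3] as OpenCV has them; the pictures are not rectified), "position" and "rotation" of the camera in the world; the wrist camera has in their place "hand_eye" (4x4, takes a point from camera to tool coordinates, whose origin is the TCP and whose axes are the flange's). Camera axes: x right, y down, z forward; pixel columns grow to the right and rows downward; lengths in m; the calibration is good to about 2 mm. A picture is of the moment at which its call begins: read the wrist's pose just before it. camera_model takes no time and is no camera call.
- bot.hand_in(): hands the job in; it is judged then, once.
The state is a dict: "time_s": time; "joint_positions": joint angles; "qvel": joint speeds; "tau": joint torques, N m; "position": TCP position; "tcp_rot": TCP orientation; "force": force on the tool from outside, world axes, zero at the start; "moment": the same for the moment, N m; "opening": opening from 0.0 (shut) to 1.0 (fully open); "grasp_force": force on a finger pad.
Only numpy, scipy, OpenCV 4.12 (cv2) and the standard library are available. Lean on these libraries where they do the work, as an engineer would, in place of code of your own. Each camera call takes 0.05 s, during which the arm holds its last target. There are 200 camera calls.

TASK

The cable pulley on the arm-wrestling table has to come up by one turn of its screw: with the fingertips, push the red hand wheel on top of the pulley post round by its upright black handle, clockwise seen from above, through exactly one full turn, so that the handle stands again where it began. Then push the clamp lever with the yellow ball clockwise until it is fully home against its stop. Only push: do not take the handle or the ball between the fingers, do not wind the wheel past the full turn, and leave the other things on the table where they are.

Things in the scene. Friction and masses are not known exactly. Their poses are not given: they have to be found in the camera images.
- wheel (a joint): angle of the red hand wheel (rad), grows as it turns clockwise seen from above; starts anywhere from 0 to 5, can turn from -4 to 14, and nothing marks a full turn. Turning it takes about 0.2 N m (about 3 N at the handle); it stays where it is left. Each full clockwise turn lifts the pulley by 8 mm.
- wheel_hub (a point): point on the vertical axis of the hand wheel, at height 206 mm. The red wheel lies level on top of the post: outer diameter 160 mm, rim 18 mm thick with its top at height 203 mm, three round spokes, hub 40 mm across with its nut up to 217 mm. This point's x axis is the post's x axis.
- wheel_handle: the upright black handle on the wheel's rim: a cylinder 22 mm across from 203 mm to 249 mm height, 66 mm from the wheel's axis; origin at its middle, at height 228 mm. It goes round with the wheel and also revolves on its own upright pin.
- lever (a joint): angle of the clamp lever (rad): 0 is loose (pointing along the post's +x), 1.57 is fully home against its stop (pointing along the post's -y); grows clockwise seen from above. Starts loose, between 0 and 0.4. Swings level about a vertical axis, takes about 2.3 N at the ball, stays where it is left; beyond the stop it does not go.
- lever_pivot (a point): point on the lever's vertical axis, at height 202 mm, 130 mm from the wheel's axis along the post's -y; the lever's round hub is 31 mm across, top at 209 mm
- lever_ball (a point): centre of the yellow ball (25 mm across) at the end of the clamp lever, 80 mm from the lever's axis, at height 239 mm; a 13 mm steel arm slopes up to it from the hub
- post: the pulley post, screwed to the table: dark base plate 160 x 200 x 12 mm, two steel columns and a lead screw, white top bridge 70 mm (x) by 240 mm (y, from -165 to +75) at height 150 to 166 mm; origin on the table under the wheel's axis, pulley facing its +x; may be turned up to 0.4 rad
- pulley (a point): centre of the black pulley (58 mm across) on the white carriage between the columns, 60 mm from the wheel's axis along the post's +x; rises 8 mm for each clockwise turn of the wheel
- elbow_pad: loose yellow elbow pad, 190 x 190 x 55 mm, origin under its centre: leave alone
- bottle: loose blue drinking bottle, 68 mm across, 200 mm tall, standing; origin under its centre: leave alone
- tape: loose roll of paper-coloured tape lying flat, 90 mm across, 38 mm high; origin under its centre: leave alone
- chalk: loose white chalk block, 58 x 58 x 28 mm, near the post; origin under its centre: leave alone
- plate: loose black weight plate lying flat, 160 mm across, 18 mm high; origin under its centre: leave alone
- pull_grip: loose black pull handle lying down, 35 mm thick, 160 mm long with its wire eye; origin under the grip's middle, x along it: leave alone
- wrench: loose steel spanner lying in front of the post, 170 mm long; leave alone
- carabiner: loose aluminium carabiner lying beside the post, 75 x 50 x 13 mm; leave alone

How it is judged:
By the outcome, as a careful person would: the job done as asked, in the order asked, and still so for the second after the job is handed in, with the robot touching nothing.
It also fails if it takes over 69 s, if anything falls off the work surface, if the arm or the gripper's body presses on something with over 40 N, if the wrist force passes 120 N, or if a joint passes its speed limit or range.

## Working session

There is one attempt and no reset: what is moved stays moved. The work goes in short steps, Python scripts to look and compute and a tool call to move; the robot and the scene stay as the last step left them, time stands still between calls to the robot, and variables do not carry over. Pictures are saved under pics/ and viewed, at most 10 in all, crops included, and the job is handed in when it is done.

Besides the shell and the picture viewer there is one more tool, called after ">>>" in YAML: its name, and indented under it one key for each argument. apply_moves: Moves the arm, as the interface text tells. Its arguments: {"type":"object","properties":{"plan":{"type":"string"},"gripper":{"type":"number"}},"required":["plan"]}

```bash
mkdir -p pics; ls
python3 - <<'E'
from rig import bot,capture,camera_model
import cv2,numpy as np
s=bot.read_state();print(s['time_s'],s['position'],np.round(s['tcp_rot'],3).tolist(),s['opening'],s['force'])
for n in("top","scene"):
    im=capture(n);cv2.imwrite(f"pics/{n}0.png",im[:,:,::-1]);m=camera_model(n);print(n,m)
print(camera_model("wrist"))
E
```

```text
pics
0.0 [0.20376491 0.59006283 0.22156256] [[-0.945, 0.327, -0.001], [0.327, 0.945, -0.002], [0.0, -0.002, -1.0]] 1.0017477578300942 [-0.31331677  0.11859061  0.75413582]
top {'vertical_fov': 54.15850669736145, 'cx': 321.610673927851, 'cy': 243.2949598247557, 'dist': array([0.01316514, 0.        , 0.        , 0.        , 0.        ]), 'position': array([0.4169614 , 0.06408685, 1.3351374 ]), 'rotation': array([[ 0.0096982 , -0.99671175,  0.0804465 ],
       [-0.99966851, -0.01158284, -0.02299371],
       [ 0.0238499 , -0.08019683, -0.99649368]])}
scene {'vertical_fov': 56.72814775151951, 'cx': 321.49537216866696, 'cy': 239.23395032316807, 'dist': array([-0.06988933,  0.        ,  0.        ,  0.        ,  0.        ]), 'position': array([ 0.90178514, -0.5486636 ,  1.00819213]), 'rotation': array([[ 0.8157739 ,  0.43863041, -0.37698317],
       [ 0.57834087, -0.61199599,  0.53942816],
       [ 0.00589741, -0.65807619, -0.75292825]])}
{'vertical_fov': 64.95307470332547, 'cx': 317.637815056912, 'cy': 242.84443611663198, 'dist': array([0.01945937, 0.        , 0.        , 0.        , 0.        ]), 'hand_eye': array([[-3.02209331e-04, -9.69871432e-01, -2.43617146e-01,
         6.71024365e-02],
       [ 9.99998948e-01,  5.25815233e-05, -1.44984184e-03,
        -1.02423674e-03],
       [ 1.41896994e-03, -2.43617328e-01,  9.69870396e-01,
        -1.63125689e-01],
       [ 0.00000000e+00,  0.00000000e+00,  0.00000000e+00,
         1.00000000e+00]])}
```

View pics/top0.png

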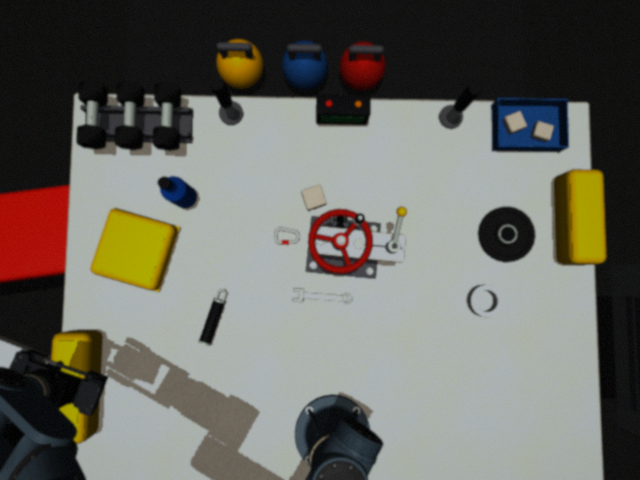

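View pics/scene0.png

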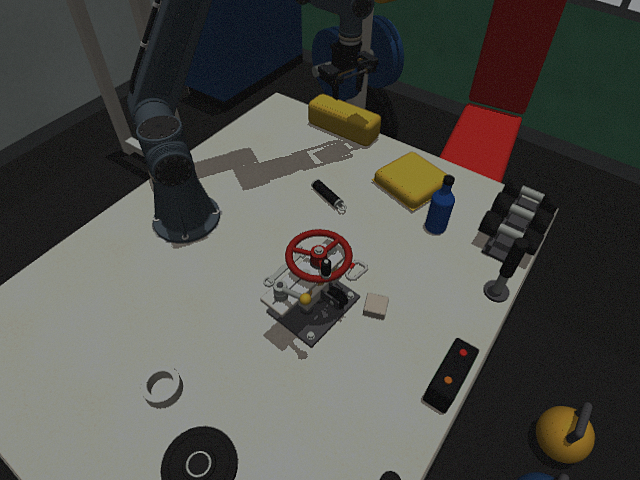

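The top view shows the wheel at (341,241), its handle near (360,218), the ball at (402,211) and the lever hub near (393,246). The scene view shows the wheel at (319,255), the handle at (326,268) and the ball at (306,299). Both agree that the lever is loose and the space around the post is clear.

```bash
cat > h.py <<'E'
import numpy as np,cv2
from rig import bot,capture,camera_model
def cam(n,s=None):
    m=camera_model(n);f=240/np.tan(np.radians(m['vertical_fov']/2))
    K=np.array([[f,0,m['cx']],[0,f,m['cy']],[0,0,1.]])
    if n=='wrist':
        T=np.array(m['hand_eye']);R0=np.array(s['tcp_rot']);p=R0@T[:3,3]+s['position'];R=R0@T[:3,:3]
    else: R=np.array(m['rotation']);p=np.array(m['position'])
    return K,np.array(m['dist']),R,p
def onplane(c,px,z):
    K,d,R,p=c
    u=cv2.undistortPoints(np.array(px,float).reshape(-1,1,2),K,d)[:,0]
    r=np.c_[u,np.ones(len(u))]@R.T
    return p+r*((z-p[2])/r[:,2])[:,None]
def project(c,P):
    K,d,R,p=c;return cv2.projectPoints(np.array(P,float).reshape(-1,3),cv2.Rodrigues(R.T)[0],-R.T@p,K,d)[0][:,0]
def big(mask):
    n,l,st,ce=cv2.connectedComponentsWithStats(mask.astype(np.uint8))
    k=1+np.argmax(st[1:,4]);return l==k,ce[k],st[k]
def hsv(im): 
    h=cv2.cvtColor(im,cv2.COLOR_RGB2HSV).astype(int);return h[...,0],h[...,1],h[...,2]
def circ(xy):
    A=np.c_[2*xy,np.ones(len(xy))];q=np.linalg.lstsq(A,(xy**2).sum(1),rcond=None)[0];return q[:2],np.sqrt(q[2]+q[:2]@q[:2])
E
python3 - <<'E'
from h import *
im=cv2.imread('pics/top0.png')[:,:,::-1].copy();c=cam('top');H,S,V=hsv(im)
red=((H<8)|(H>172))&(S>140)&(V>60);red[:, :260]=0;red[:150]=0
m,ce,st=big(red);cn=max(cv2.findContours(m.astype(np.uint8),0,1)[0],key=len)[:,0]
hull=cv2.convexHull(cn)[:,0]
w=onplane(c,hull,.194)[:,:2];ctr,r=circ(w);print('wheel',ctr,r,st)
y=(abs(H-25)<8)&(S>120)&(V>80);y[:195]=0;y[225:]=0;y[:,:390]=0;y[:,415:]=0
m,ce,st=big(y);ball=onplane(c,[ce],.239)[0];print('ball',ball,st)
# handle: dark in window
d=(V<70)&(S<140);d[:205]=0;d[230:]=0;d[:,:348]=0;d[:,372:]=0
m,ce,st=big(d);print('handle',onplane(c,[ce],.235),ce,st)
cv2.imwrite('pics/z.png',cv2.resize(im[180:290,270:430,::-1],None,fx=5,fy=5,interpolation=2))
E
```

```text
wheel [ 0.51522276 -0.00717606] 0.07824671886172352 [ 309  210   63   64 1435]
ball [ 0.58387498 -0.14884631  0.239     ] [397 207   9   9  68]
handle [[ 0.55733161 -0.04720728  0.235     ]] [358.140625 221.984375] [354 215  10  14  64]
```

View pics/z.png

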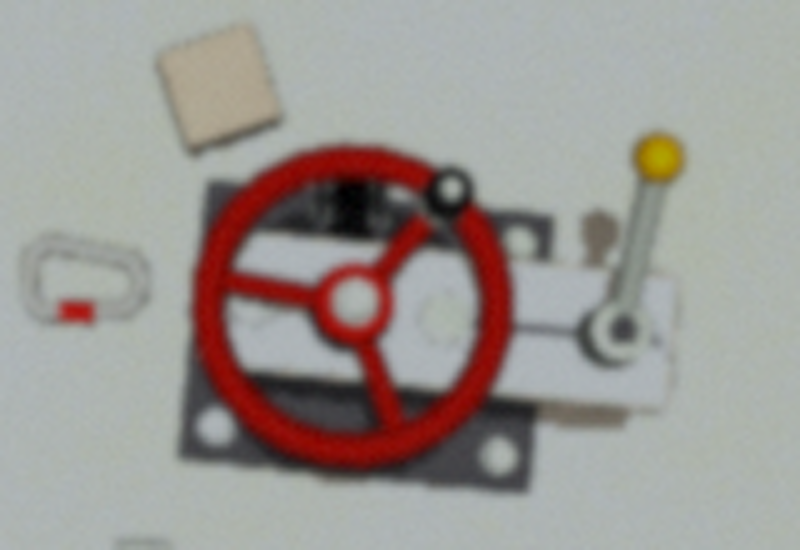

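The zoom shows the handle's cap at (360,217), the nut at (340.6,240) and the lever hub at (393,246). The lever points slightly clockwise of the post's +x, and one spoke runs to the handle.

Run:
```python
from h import *
c=cam('top')
P=np.array([[452,188],[617,332],[355,300],[658,158]])
P=(P+.5)/5-.5+[270,180]
h=onplane(c,P[:1],.249)[0];pv=onplane(c,P[1:2],.207)[0];n=onplane(c,P[2:3],.215)[0];b=onplane(c,P[3:],.239)[0]
print(h,pv,n,b)
w=n[:2]
print('handle r',np.linalg.norm(h[:2]-w),np.degrees(np.arctan2(*(h[:2]-w)[::-1])))
d=pv[:2]-w;print('piv',np.linalg.norm(d),'post yaw',np.degrees(np.arctan2(d[1],d[0]))+90)
l=b[:2]-pv[:2];print('lever',np.linalg.norm(l),np.degrees(np.arctan2(l[1],l[0])))
```

```text
[ 0.5668566  -0.05010409  0.249     ] [ 0.50347903 -0.13471232  0.207     ] [ 0.51680921 -0.00722759  0.215     ] [ 0.58378222 -0.14872731  0.239     ]
handle r 0.06590246993410369 -40.58726293827508
piv 0.12817976265635017 post yaw -5.969322942168304
lever 0.08151700555395808 -9.899888656837025
```

>>> apply_moves:
  plan: "0 0 -0.6 0 0 -0.018; 0 0 -0.6 0 0 -0.018; 0 0 -0.4 0 0 -0.017; 0 0 0 0 0 0; 0 0 0 0 0 0"
  gripper: -1

```text
time_s: 0.52
position: [0.2043, 0.591, 0.3033]
tcp_rot: [[-1.0, 0.001, 0.001], [0.001, 1.0, 0.002], [-0.001, 0.002, -1.0]]
force: [0.2, 0.5, 0.6]
opening: 0.705
grasp_force: 0.0
```

>>> apply_moves:
  plan: "-0.37 -0.6 0 0 0 0; -0.37 -0.6 0 0 0 0; -0.37 -0.6 0 0 0 0; -0.37 -0.6 0 0 0 0; -0.37 -0.6 0 0 0 0; -0.37 -0.6 0 0 0 0; -0.37 -0.6 0 0 0 0; -0.37 -0.6 0 0 0 0; -0.37 -0.6 0 0 0 0; -0.37 -0.6 0 0 0 0"

```text
time_s: 1.35
position: [0.3885, 0.2886, 0.3005]
tcp_rot: [[-1.0, 0.002, -0.004], [0.002, 1.0, -0.002], [0.004, -0.002, -1.0]]
force: [1.0, -0.1, -0.2]
opening: 0.021
grasp_force: 0.0
```

>>> apply_moves:
  plan: "-0.37 -0.6 0 0 0 0; -0.37 -0.6 0 0 0 0; -0.37 -0.6 0 0 0 0; -0.37 -0.6 0 0 0 0; -0.37 -0.6 0 0 0 0; -0.37 -0.6 0 0 0 0; -0.37 -0.6 0 0 0 0; -0.37 -0.6 0 0 0 0; 0 0 0 0 0 0; 0 0 0 0 0 0"

```text
time_s: 2.18
position: [0.5368, 0.0492, 0.3002]
tcp_rot: [[-1.0, 0.005, -0.004], [0.005, 1.0, 0.001], [0.004, 0.001, -1.0]]
force: [-0.3, 0.7, 0.0]
opening: 0.003
grasp_force: 0.0
```

Run:
```python
from h import *
s=bot.read_state();im=capture('wrist');cv2.imwrite('pics/w1.png',im[:,:,::-1]);c=cam('wrist',s)
np.save('s1.npy',s,allow_pickle=True)
print(project(c,[[.516,-.0072,.217],[.5669,-.0501,.249],s['position']]))
H,S,V=hsv(im);red=((H<8)|(H>172))&(S>140)&(V>50)
m,ce,st=big(red);print(st)
```

```text
[[233.9284336  221.57469865]
 [157.13220598 313.37906789]
 [319.67840136 298.37102214]]
[  126    96   224   189 16332]
```

View pics/w1.png

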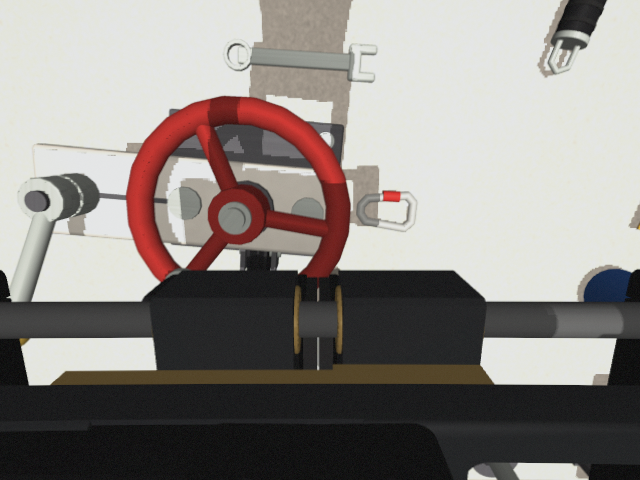

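The wrist view puts the nut at (234,217), within about 3 mm of the top-view fix. The fingers hide the handle. I'll move behind the handle and go down.

>>> apply_moves:
  plan: "-0.43 -0.65 0 0 0 0; -0.43 -0.65 0 0 0 0; 0 0 0.35 0 0 0; 0 0 0.35 0 0 0; 0 0 0.35 0 0 0; 0 0 0.35 0 0 0; 0 0 0.35 0 0 0; 0 0 0 0 0 0"

```text
time_s: 2.9
position: [0.5762, -0.0118, 0.2108]
tcp_rot: [[-1.0, -0.001, -0.01], [-0.001, 1.0, 0.003], [0.01, 0.003, -1.0]]
force: [-0.8, 0.2, -0.1]
opening: 0.007
grasp_force: 0.0
```

```bash
cat > arc.py <<'E'
import sys,numpy as np
from rig import bot
C=np.array([.515,-.007]);R=.066
s=bot.read_state();p=np.array(s['position'])[:2];a=np.arctan2(*(p-C)[::-1])
print(s['position'],'ang',np.degrees(a),'r',np.linalg.norm(p-C),'F',s['force'])
st=float(sys.argv[1])
for i in range(int(sys.argv[2])):
    a-=np.radians(st);q=C+R*np.array([np.cos(a),np.sin(a)]);d=(q-p)/.05;p=q
    print(f"{-d[0]:.2f} {d[1]:.2f} 0 0 0 0;",end=' ')
    if i%10==9: print('ang',round(np.degrees(a)))
print('end ang',np.degrees(a))
E
python3 arc.py 8 40
```

```text
[ 0.57619442 -0.01179836  0.21083002] ang -4.483488521231876 r 0.06138226015396579 F [-0.8181696   0.22833771 -0.12594702]
-0.06 -0.19 0 0 0 0; 0.05 -0.18 0 0 0 0; 0.08 -0.17 0 0 0 0; 0.10 -0.16 0 0 0 0; 0.12 -0.14 0 0 0 0; 0.14 -0.12 0 0 0 0; 0.15 -0.10 0 0 0 0; 0.17 -0.08 0 0 0 0; 0.18 -0.06 0 0 0 0; 0.18 -0.03 0 0 0 0; ang -84
0.18 -0.00 0 0 0 0; 0.18 0.02 0 0 0 0; 0.18 0.05 0 0 0 0; 0.17 0.07 0 0 0 0; 0.16 0.09 0 0 0 0; 0.14 0.11 0 0 0 0; 0.13 0.13 0 0 0 0; 0.11 0.15 0 0 0 0; 0.09 0.16 0 0 0 0; 0.06 0.17 0 0 0 0; ang -164
0.04 0.18 0 0 0 0; 0.01 0.18 0 0 0 0; -0.01 0.18 0 0 0 0; -0.04 0.18 0 0 0 0; -0.06 0.17 0 0 0 0; -0.09 0.16 0 0 0 0; -0.11 0.15 0 0 0 0; -0.13 0.13 0 0 0 0; -0.15 0.11 0 0 0 0; -0.16 0.09 0 0 0 0; ang -244
-0.17 0.07 0 0 0 0; -0.18 0.04 0 0 0 0; -0.18 0.02 0 0 0 0; -0.18 -0.01 0 0 0 0; -0.18 -0.03 0 0 0 0; -0.17 -0.06 0 0 0 0; -0.16 -0.08 0 0 0 0; -0.15 -0.10 0 0 0 0; -0.14 -0.12 0 0 0 0; -0.12 -0.14 0 0 0 0; ang -324
end ang -324.4834885212322
```

>>> apply_moves:
  plan: "-0.06 -0.19 0 0 0 0; 0.05 -0.18 0 0 0 0; 0.08 -0.17 0 0 0 0; 0.10 -0.16 0 0 0 0; 0.12 -0.14 0 0 0 0; 0.14 -0.12 0 0 0 0; 0.15 -0.10 0 0 0 0; 0.17 -0.08 0 0 0 0; 0.18 -0.06 0 0 0 0; 0.18 -0.03 0 0 0 0"

```text
time_s: 3.73
position: [0.5245, -0.0761, 0.2158]
tcp_rot: [[-1.0, 0.001, 0.002], [0.001, 1.0, 0.0], [-0.002, 0.0, -1.0]]
force: [3.8, 2.0, 2.6]
opening: 0.004
grasp_force: 2.2
```

```bash
python3 arc.py 8 10
python3 - <<'E'
from rig import *
import cv2
im=capture('scene')[190:340,220:420];cv2.imwrite('pics/sc1.png',cv2.resize(im[:,:,::-1],None,fx=4,fy=4,interpolation=2))
E
```

```text
[ 0.52445376 -0.07606014  0.21579307] ang -82.2051344439802 r 0.06970421000233451 F [3.80819711 1.96449337 2.62821688]
0.19 0.06 0 0 0 0; 0.18 0.01 0 0 0 0; 0.18 0.04 0 0 0 0; 0.17 0.06 0 0 0 0; 0.16 0.09 0 0 0 0; 0.15 0.11 0 0 0 0; 0.13 0.13 0 0 0 0; 0.11 0.15 0 0 0 0; 0.09 0.16 0 0 0 0; 0.07 0.17 0 0 0 0; ang -162
end ang -162.20513444398026
```

View pics/sc1.png

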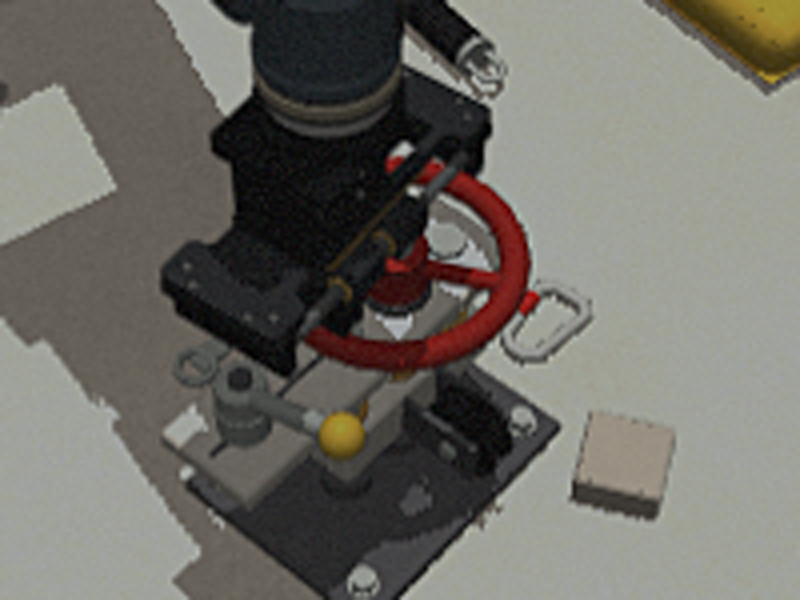

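The wheel is turning: about 4 N reaction, and the handle sits hidden behind the fingers with the lever well clear. I'll carry on round.

>>> apply_moves:
  plan: "0.18 0.02 0 0 0 0; 0.18 0.02 0 0 0 0; 0.18 0.05 0 0 0 0; 0.17 0.07 0 0 0 0; 0.16 0.09 0 0 0 0; 0.14 0.11 0 0 0 0; 0.13 0.13 0 0 0 0; 0.11 0.15 0 0 0 0; 0.09 0.16 0 0 0 0; 0.06 0.17 0 0 0 0"

```text
time_s: 4.62
position: [0.4533, -0.0266, 0.2148]
tcp_rot: [[-1.0, -0.001, -0.002], [-0.001, 1.0, -0.0], [0.002, -0.0, -1.0]]
force: [0.2, -4.3, 0.5]
opening: 0.001
grasp_force: 1.8
```

```bash
python3 arc.py 8 10
```

```text
[ 0.45328982 -0.02662114  0.2148228 ] ang -162.36160935369827 r 0.06475442537623538 F [ 0.24414024 -4.33869875  0.46977125]
0.07 0.17 0 0 0 0; 0.02 0.18 0 0 0 0; -0.01 0.18 0 0 0 0; -0.03 0.18 0 0 0 0; -0.06 0.17 0 0 0 0; -0.08 0.17 0 0 0 0; -0.10 0.15 0 0 0 0; -0.12 0.14 0 0 0 0; -0.14 0.12 0 0 0 0; -0.16 0.10 0 0 0 0; ang -242
end ang -242.36160935369836
```

>>> apply_moves:
  plan: "0.06 0.17 0 0 0 0; 0.02 0.18 0 0 0 0; -0.01 0.18 0 0 0 0; -0.03 0.18 0 0 0 0; -0.06 0.17 0 0 0 0; -0.08 0.17 0 0 0 0; -0.10 0.15 0 0 0 0; -0.12 0.14 0 0 0 0; -0.14 0.12 0 0 0 0; -0.16 0.10 0 0 0 0"

```text
time_s: 5.45
position: [0.4846, 0.0523, 0.2146]
tcp_rot: [[-1.0, -0.001, -0.004], [-0.001, 1.0, 0.001], [0.004, 0.001, -1.0]]
force: [-2.8, -1.2, 0.6]
opening: 0.005
grasp_force: 1.8
```

```bash
python3 arc.py 8 14
```

```text
[0.48461458 0.0523041  0.2145914 ] ang 117.12907114811813 r 0.06663520586907407 F [-2.76772176 -1.15730685  0.6407297 ]
-0.18 0.06 0 0 0 0; -0.18 0.05 0 0 0 0; -0.18 0.02 0 0 0 0; -0.18 -0.00 0 0 0 0; -0.18 -0.03 0 0 0 0; -0.18 -0.05 0 0 0 0; -0.17 -0.08 0 0 0 0; -0.15 -0.10 0 0 0 0; -0.14 -0.12 0 0 0 0; -0.12 -0.14 0 0 0 0; ang 37
-0.10 -0.15 0 0 0 0; -0.08 -0.17 0 0 0 0; -0.05 -0.18 0 0 0 0; -0.03 -0.18 0 0 0 0; end ang 5.129071148118151
```

>>> apply_moves:
  plan: "-0.18 0.06 0 0 0 0; -0.18 0.05 0 0 0 0; -0.18 0.02 0 0 0 0; -0.18 0 0 0 0 0; -0.18 -0.03 0 0 0 0; -0.18 -0.05 0 0 0 0; -0.17 -0.08 0 0 0 0; -0.15 -0.10 0 0 0 0; -0.14 -0.12 0 0 0 0; -0.12 -0.14 0 0 0 0"

```text
time_s: 6.28
position: [0.5702, 0.0316, 0.2148]
tcp_rot: [[-1.0, -0.0, 0.001], [-0.0, 1.0, 0.002], [-0.001, 0.002, -1.0]]
force: [-1.0, 2.4, -1.5]
opening: 0.006
grasp_force: 1.5
```

>>> apply_moves:
  plan: "-0.10 -0.15 0 0 0 0; -0.08 -0.17 0 0 0 0; -0.05 -0.18 0 0 0 0; 0 0 0 0 0 0; 0 0 0 0 0 0"

```text
time_s: 6.7
position: [0.5815, 0.0044, 0.2156]
tcp_rot: [[-1.0, 0.001, 0.003], [0.001, 1.0, -0.002], [-0.003, -0.002, -1.0]]
force: [0.1, -0.3, -0.0]
opening: 0.007
grasp_force: 0.0
```

```bash
python3 arc.py 4 6
python3 - <<'E'
from rig import *
import cv2
im=capture('scene')[190:340,220:420];cv2.imwrite('pics/sc2.png',cv2.resize(im[:,:,::-1],None,fx=4,fy=4,interpolation=2))
E
```

```text
[0.58149078 0.00441532 0.21561673] ang 9.741721820890508 r 0.06746357259164609 F [ 0.08014614 -0.27856649 -0.01372458]
0.02 -0.10 0 0 0 0; -0.01 -0.09 0 0 0 0; 0.00 -0.09 0 0 0 0; 0.01 -0.09 0 0 0 0; 0.01 -0.09 0 0 0 0; 0.02 -0.09 0 0 0 0; end ang -14.25827817910949
```

View pics/sc2.png

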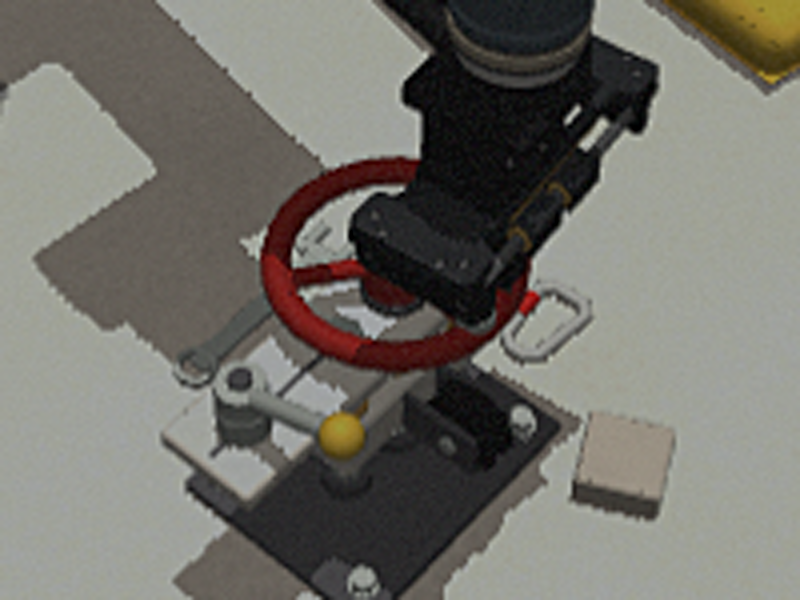

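The handle is still mostly hidden; only its base ring shows, near (480,325) in the crop, and it is short of the target. I'll clear the arm and measure with the top camera.

>>> apply_moves:
  plan: "0 0.2 0 0 0 0; 0 0 -0.6 0 0 0; 0 0 -0.6 0 0 0; 0 0 -0.6 0 0 0; 0 0.7 0 0 0 0; 0 0.7 0 0 0 0; 0 0.7 0 0 0 0; 0 0.7 0 0 0 0; 0 0.7 0 0 0 0; 0 0.7 0 0 0 0"

```text
time_s: 7.58
position: [0.5796, 0.2287, 0.3055]
tcp_rot: [[-1.0, -0.001, 0.001], [-0.001, 1.0, -0.0], [-0.001, -0.0, -1.0]]
force: [1.0, -0.0, 0.6]
opening: 0.006
grasp_force: 0.0
```

```bash
cat > look.py <<'E'
from h import *;import sys
im=capture('top');c=cam('top');H,S,V=hsv(im)
cv2.imwrite('pics/'+sys.argv[1]+'.png',cv2.resize(im[180:290,270:430,::-1],None,fx=5,fy=5,interpolation=2))
print(bot.read_state()['position'])
E
python3 look.py t2
```

```text
[0.57904169 0.23569282 0.30550763]
```

View pics/t2.png

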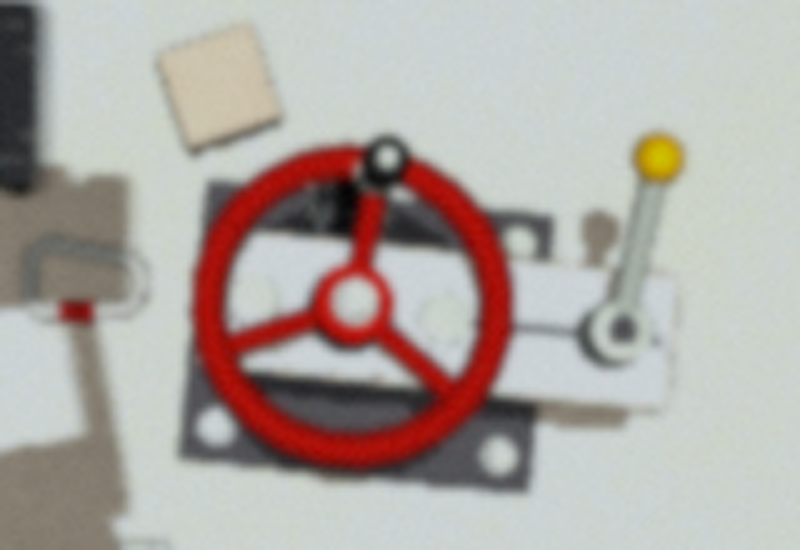

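The handle's cap is now at crop (387,157), against (452,188) at the start, so it is about 30° short.

```bash
cat > ang.py <<'E'
from h import *
def blob(f):
    im=cv2.imread(f);H,S,V=hsv(im[:,:,::-1].copy());
    # red-spoke / handle: white cap ringed by dark -> cap centroid
    return im,H,S,V
c=cam('top')
def ang(q):
    h=onplane(c,[(np.array(q)+.5)/5-.5+[270,180]],.249)[0][:2];d=h-[.516,-.0072];return h,np.linalg.norm(d),np.degrees(np.arctan2(d[1],d[0]))
def cap(f,g):
    im,H,S,V=blob(f);x,y=g;r=26;w=np.zeros(V.shape,bool)
    yy,xx=np.mgrid[:V.shape[0],:V.shape[1]];w=(xx-x)**2+(yy-y)**2<r*r
    d=w&(V<75)&(S<150);n=cv2.convexHull(np.argwhere(d)[:,::-1].astype(np.int32));(cx,cy),rr=cv2.minEnclosingCircle(n)
    l=w&(V>120)&(S<60)&((xx-x)**2+(yy-y)**2<16**2);m=np.argwhere(l)[:,::-1].mean(0);return (cx,cy),rr,m
if __name__=='__main__':
    import sys
    for f,g in [('pics/z.png',(452,188)),(sys.argv[1],(float(sys.argv[2]),float(sys.argv[3])))]:
        a,r,m=cap(f,g);print(f,a,r,m,'dark',ang(a),'cap',ang(m))
E
python3 ang.py pics/t2.png 387 157
```

```text
pics/z.png (449.313232421875, 191.63099670410156) 22.709583282470703 [451.55513308 187.79847909] dark (array([ 0.56513076, -0.0488517 ]), np.float64(0.06441037175482792), np.float64(-40.29035771922773)) cap (array([ 0.56694883, -0.04989547]), np.float64(0.06647319545986215), np.float64(-39.96323902366934))
pics/t2.png (384.8666687011719, 163.13333129882812) 22.005449295043945 [387.55882353 156.46256684] dark (array([ 0.57816484, -0.01862238]), np.float64(0.06320552606530316), np.float64(-10.411585816252822)) cap (array([ 0.58132675, -0.01986548]), np.float64(0.06654320727783232), np.float64(-10.972315328106358))
```

>>> apply_moves:
  plan: "0 -0.74 0 0 0 0; 0 -0.74 0 0 0 0; 0 -0.74 0 0 0 0; 0 -0.74 0 0 0 0; 0 -0.74 0 0 0 0; 0 -0.74 0 0 0 0; 0 0 0 0 0 0; 0 0 0.6 0 0 0; 0 0 0.6 0 0 0; 0 0 0.6 0 0 0"

```text
time_s: 8.47
position: [0.5807, 0.0046, 0.2151]
tcp_rot: [[-1.0, 0.0, 0.003], [0.0, 1.0, -0.001], [-0.003, -0.001, -1.0]]
force: [0.6, -0.7, -1.6]
opening: 0.002
grasp_force: 0.0
```

>>> apply_moves:
  plan: "0 0 0 0 0 0; 0 0 0 0 0 0"

```text
time_s: 8.63
position: [0.5792, 0.0051, 0.2141]
tcp_rot: [[-1.0, -0.001, -0.003], [-0.001, 1.0, 0.001], [0.003, 0.001, -1.0]]
force: [-0.2, 0.6, 1.0]
opening: 0.004
grasp_force: 0.0
```

>>> apply_moves:
  plan: "0 -0.12 0 0 0 0; 0 -0.12 0 0 0 0; 0 -0.12 0 0 0 0; 0 -0.12 0 0 0 0; 0 0 0 0 0 0; 0 0 0 0 0 0; 0 0 0 0 0 0"

```text
time_s: 9.22
position: [0.5812, -0.0209, 0.216]
tcp_rot: [[-1.0, 0.0, 0.003], [0.0, 1.0, -0.002], [-0.003, -0.002, -1.0]]
force: [-0.9, 0.6, -0.2]
opening: -0.002
grasp_force: 0.1
```

>>> apply_moves:
  plan: "0 0.2 0 0 0 0; 0 0 -0.6 0 0 0; 0 0 -0.6 0 0 0; 0 0 -0.6 0 0 0; 0 0.7 0 0 0 0; 0 0.7 0 0 0 0; 0 0.7 0 0 0 0; 0 0.7 0 0 0 0; 0 0.7 0 0 0 0; 0 0.7 0 0 0 0"

```text
time_s: 10.05
position: [0.5802, 0.2024, 0.3054]
tcp_rot: [[-1.0, -0.0, 0.001], [-0.0, 1.0, -0.0], [-0.001, -0.0, -1.0]]
force: [0.5, 0.4, 1.1]
opening: -0.0
grasp_force: 0.0
```

```bash
python3 look.py t3
python3 - <<'E'
from ang import *
best=None
for a in range(-46,-15,3):
    t=np.radians(a);q=project(c,[[.516+.0665*np.cos(t),-.0072+.0665*np.sin(t),.249]])[0]
    q=(q-[270,180]+.5)*5-.5
    try:
        d,r,m=cap('pics/t3.png',q);print(a,np.round(q),np.round(d),round(r,1),np.round(m,1),ang(m)[1:])
    except Exception as e: print(a,'-')
E
```

```text
[0.57961541 0.20925416 0.30538304]
-46 [463. 198.] [448. 198.] 16.1 [470.5 190.5] (np.float64(0.07167273097449062), np.float64(-46.003816161808935))
-43 [457. 193.] [447. 197.] 16.3 [463.1 185.8] (np.float64(0.0708040587819166), np.float64(-42.789885928828))
-40 [452. 188.] [441. 194.] 17.5 [450.5 181.9] (np.float64(0.06830336052871308), np.float64(-38.153658682782215))
-37 [446. 183.] [436. 186.] 22.8 [441.2 178.9] (np.float64(0.06681595383625438), np.float64(-34.46674148070148))
-34 [440. 179.] [435. 183.] 22.0 [438.7 177.9] (np.float64(0.06656600053495695), np.float64(-33.42893100253491))
-31 [434. 175.] [434. 184.] 22.0 [438.5 177.6] (np.float64(0.06657861949119719), np.float64(-33.29149274372701))
-28 [427. 171.] [427. 182.] 17.2 [432.9 171.4] (np.float64(0.06768819575806691), np.float64(-30.10264321140533))
-25 [420. 168.] [421. 179.] 15.5 [425.6 162.4] (np.float64(0.06977818085633493), np.float64(-25.899575058840636))
-22 [414. 165.] [420. 178.] 14.6 [417.7 154.4] (np.float64(0.07167874879861204), np.float64(-21.931707608561048))
-19 [407. 162.] [420. 176.] 13.3 [411.5 152.1] (np.float64(0.07164046906345033), np.float64(-19.448360956196016))
-16 [400. 160.] [420. 173.] 9.7 [403.  148.9] (np.float64(0.07179033770013968), np.float64(-16.058560680524813))
```

>>> apply_moves:
  plan: "0 -0.69 0 0 0 0; 0 -0.69 0 0 0 0; 0 -0.69 0 0 0 0; 0 -0.69 0 0 0 0; 0 -0.69 0 0 0 0; 0 -0.69 0 0 0 0; 0 0 0 0 0 0; 0 0 0.6 0 0 0; 0 0 0.6 0 0 0; 0 0 0.6 0 0 0"

```text
time_s: 10.93
position: [0.581, -0.0068, 0.2149]
tcp_rot: [[-1.0, 0.0, 0.003], [0.0, 1.0, -0.001], [-0.003, -0.001, -1.0]]
force: [-0.4, -0.1, 0.4]
opening: 0.006
grasp_force: 0.0
```

>>> apply_moves:
  plan: "0 0 0 0 0 0; 0 0 0 0 0 0; 0 0 0 0 0 0"

```text
time_s: 11.18
position: [0.5815, -0.0066, 0.2165]
tcp_rot: [[-1.0, -0.001, 0.003], [-0.001, 1.0, -0.001], [-0.003, -0.001, -1.0]]
force: [-0.3, -0.6, 0.9]
opening: 0.004
grasp_force: 0.0
```

>>> apply_moves:
  plan: "0 -0.13 0 0 0 0; 0 -0.13 0 0 0 0; 0.03 -0.04 0 0 0 0; 0.03 -0.04 0 0 0 0; 0.03 -0.04 0 0 0 0; 0 0 0 0 0 0; 0 0 0 0 0 0; 0 0 0 0 0 0"

```text
time_s: 11.85
position: [0.5757, -0.0257, 0.2152]
tcp_rot: [[-1.0, -0.0, -0.0], [-0.0, 1.0, -0.0], [0.0, -0.0, -1.0]]
force: [0.9, 3.0, 2.7]
opening: 0.005
grasp_force: 1.4
```

>>> apply_moves:
  plan: "0 0.2 0 0 0 0; 0 0 -0.6 0 0 0; 0 0 -0.6 0 0 0; 0 0 -0.6 0 0 0; 0 0.7 0 0 0 0; 0 0.7 0 0 0 0; 0 0.7 0 0 0 0; 0 0.7 0 0 0 0; 0 0.7 0 0 0 0; 0 0.7 0 0 0 0"

```text
time_s: 12.68
position: [0.5746, 0.1958, 0.3041]
tcp_rot: [[-1.0, -0.0, -0.002], [-0.0, 1.0, -0.002], [0.002, -0.002, -1.0]]
force: [0.3, -0.1, -0.5]
opening: 0.008
grasp_force: 0.0
```

```bash
python3 look.py t4
python3 - <<'E'
from ang import *
best=None
for a in range(-46,-30,3):
    t=np.radians(a);q=project(c,[[.516+.0665*np.cos(t),-.0072+.0665*np.sin(t),.249]])[0]
    q=(q-[270,180]+.5)*5-.5
    d,r,m=cap('pics/t4.png',q);print(a,np.round(q),np.round(d),round(r,1),np.round(m,1),ang(m)[1:])
E
```

```text
[0.57409205 0.2026421  0.30406886]
-46 [463. 198.] [452. 202.] 16.5 [463.9 191.8] (np.float64(0.06901061148297634), np.float64(-44.60559812139688))
-43 [457. 193.] [446. 198.] 19.8 [453.7 187.9] (np.float64(0.06710456949938565), np.float64(-40.62839026858553))
-40 [452. 188.] [443. 192.] 22.8 [448.2 185.3] (np.float64(0.0663655506865642), np.float64(-38.28283698201141))
-37 [446. 183.] [444. 191.] 22.1 [448.2 185.3] (np.float64(0.0663655506865642), np.float64(-38.28283698201141))
-34 [440. 179.] [442. 191.] 20.5 [445.2 180.6] (np.float64(0.0672570895514579), np.float64(-36.175119341353465))
-31 [434. 175.] [433. 187.] 15.3 [439.4 172.1] (np.float64(0.06900298062928843), np.float64(-32.382679071460736))
```

View pics/t4.png

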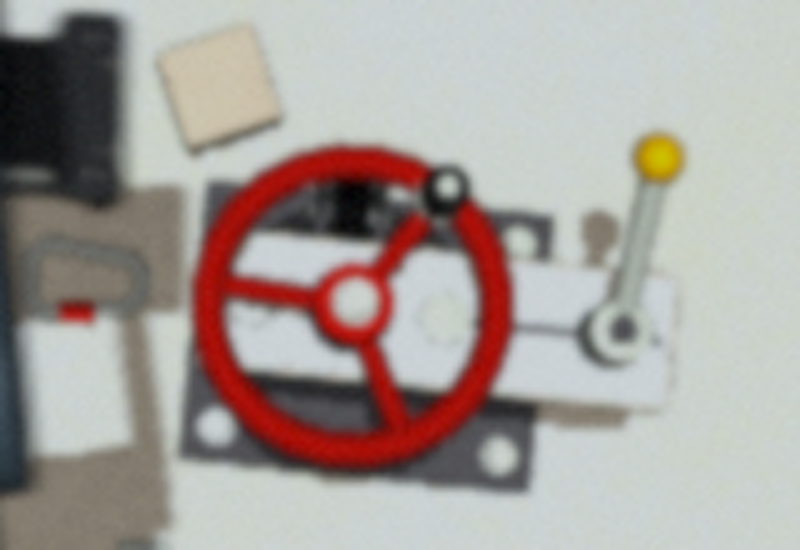

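The cap is at crop (448,185), about 1.7° short of the start (-38.3° against -40.0°). One small nudge will finish it.

>>> apply_moves:
  plan: "0 -0.68 0 0 0 0; 0 -0.68 0 0 0 0; 0 -0.68 0 0 0 0; 0 -0.68 0 0 0 0; 0 -0.68 0 0 0 0; 0 -0.68 0 0 0 0; 0 0 0 0 0 0; 0 0 0.6 0 0 0; 0 0 0.6 0 0 0; 0 0 0.6 0 0 0"

```text
time_s: 13.57
position: [0.5753, -0.0099, 0.2139]
tcp_rot: [[-1.0, 0.0, -0.0], [0.0, 1.0, -0.001], [0.0, -0.001, -1.0]]
force: [-0.1, 0.3, -0.8]
opening: 0.006
grasp_force: 0.0
```

>>> apply_moves:
  plan: "0 0 0 0 0 0; 0 -0.15 0 0 0 0; 0 -0.11 0 0 0 0; 0 -0.05 0 0 0 0; 0.03 -0.04 0 0 0 0; 0 0 0 0 0 0; 0 0 0 0 0 0; 0 0 0 0 0 0"

```text
time_s: 14.23
position: [0.5751, -0.0273, 0.2163]
tcp_rot: [[-1.0, -0.0, 0.003], [-0.0, 1.0, -0.001], [-0.003, -0.001, -1.0]]
force: [0.7, 1.9, 2.4]
opening: 0.009
grasp_force: 1.2
```

>>> apply_moves:
  plan: "0 0.2 0 0 0 0; 0 0 -0.6 0 0 0; 0 0 -0.6 0 0 0; 0 0 -0.6 0 0 0; 0 0.7 0 0 0 0; 0 0.7 0 0 0 0; 0 0.7 0 0 0 0; 0 0.7 0 0 0 0; 0 0.7 0 0 0 0; 0 0 0 0 0 0"

```text
time_s: 15.07
position: [0.5728, 0.164, 0.3048]
tcp_rot: [[-1.0, -0.006, -0.001], [-0.006, 1.0, 0.003], [0.001, 0.003, -1.0]]
force: [-0.6, -0.1, -0.9]
opening: 0.009
grasp_force: 0.0
```

```bash
python3 look.py t5
python3 - <<'E'
from ang import *
for a in (-43,-40,-37):
    t=np.radians(a);q=project(c,[[.516+.0665*np.cos(t),-.0072+.0665*np.sin(t),.249]])[0]
    q=(q-[270,180]+.5)*5-.5
    d,r,m=cap('pics/t5.png',q);print(a,np.round(q),np.round(d),round(r,1),np.round(m,1),ang(m)[1:])
E
```

```text
[0.57310869 0.16110409 0.30468393]
-43 [457. 193.] [448. 196.] 23.6 [452.6 188.6] (np.float64(0.06648285815047104), np.float64(-40.49709299164287))
-40 [452. 188.] [448. 193.] 22.0 [451.7 187.7] (np.float64(0.0665259664813163), np.float64(-39.98468599139387))
-37 [446. 183.] [446. 194.] 22.5 [451.  187.1] (np.float64(0.06657073937379082), np.float64(-39.60528928004003))
```

The wheel is at -39.98°, matching the start. Next is the lever.

>>> apply_moves:
  plan: "-0.1 -0.76 0 0 0 0; 0 -0.76 0 0 0 0; 0 -0.76 0 0 0 0; 0 -0.76 0 0 0 0; 0 -0.76 0 0 0 0; 0 -0.76 0 0 0 0; 0 -0.76 0 0 0 0; 0 0 0 0 0 0; 0 0 0 0 0 0"

```text
time_s: 15.87
position: [0.5785, -0.1112, 0.3046]
tcp_rot: [[-1.0, 0.005, -0.001], [0.005, 1.0, -0.0], [0.001, -0.0, -1.0]]
force: [-1.0, -0.2, 0.1]
opening: 0.012
grasp_force: 0.0
```

>>> apply_moves:
  plan: "0 0 0.4 0 0 0; 0 0 0.4 0 0 0; 0 0 0.4 0 0 0; 0 0 0.38 0 0 0; 0 0 0 0 0 0; 0 0 0 0 0 0"

```text
time_s: 16.37
position: [0.5784, -0.107, 0.2253]
tcp_rot: [[-1.0, -0.001, -0.003], [-0.001, 1.0, 0.001], [0.003, 0.001, -1.0]]
force: [-0.2, -1.0, 0.1]
opening: 0.007
grasp_force: 0.0
```

```bash
sed 's/C=.*;R=.*/C=np.array([.5035,-.1347]);R=.080/' arc.py >arc2.py; python3 arc2.py 8 12
```

```text
[ 0.5783546  -0.1069545   0.22527095] ang 20.337658585586176 r 0.07983122042197005 F [-0.18614713 -0.97837157  0.11676968]
-0.07 -0.21 0 0 0 0; -0.03 -0.22 0 0 0 0; -0.00 -0.22 0 0 0 0; 0.03 -0.22 0 0 0 0; 0.06 -0.21 0 0 0 0; 0.09 -0.20 0 0 0 0; 0.12 -0.19 0 0 0 0; 0.14 -0.17 0 0 0 0; 0.17 -0.15 0 0 0 0; 0.18 -0.13 0 0 0 0; ang -60
0.20 -0.10 0 0 0 0; 0.21 -0.07 0 0 0 0; end ang -75.66234141441382
```

>>> apply_moves:
  plan: "-0.07 -0.21 0 0 0 0; -0.03 -0.22 0 0 0 0; 0 -0.22 0 0 0 0; 0.03 -0.22 0 0 0 0; 0.06 -0.21 0 0 0 0; 0.09 -0.20 0 0 0 0; 0.12 -0.19 0 0 0 0; 0.14 -0.17 0 0 0 0; 0.17 -0.15 0 0 0 0; 0.18 -0.13 0 0 0 0"

```text
time_s: 17.2
position: [0.5452, -0.2061, 0.2264]
tcp_rot: [[-1.0, 0.0, 0.003], [0.0, 1.0, -0.002], [-0.003, -0.002, -1.0]]
force: [3.1, 2.8, 0.3]
opening: 0.004
grasp_force: 1.1
```

>>> apply_moves:
  plan: "0.20 -0.10 0 0 0 0; 0.10 -0.04 0 0 0 0; 0.06 -0.02 0 0 0 0; 0 0 0 0 0 0; 0 0 0 0 0 0"

```text
time_s: 17.62
position: [0.5264, -0.2127, 0.2263]
tcp_rot: [[-1.0, -0.0, -0.001], [-0.0, 1.0, -0.001], [0.001, -0.001, -1.0]]
force: [1.0, 0.1, 0.3]
opening: 0.008
grasp_force: 0.0
```

```bash
python3 arc2.py 2 5
```

```text
[ 0.52639784 -0.21274623  0.22626071] ang -73.64893576079943 r 0.08133587515013069 F [1.0291449  0.05807538 0.3499485 ]
0.06 0.01 0 0 0 0; 0.05 -0.01 0 0 0 0; 0.05 -0.01 0 0 0 0; 0.06 -0.01 0 0 0 0; 0.06 -0.01 0 0 0 0; end ang -83.64893576079945
```

>>> apply_moves:
  plan: "0.05 0 0 0 0 0; 0.05 0 0 0 0 0; 0.05 0 0 0 0 0; 0.04 0 0 0 0 0; 0 0 0 0 0 0; 0 0 0 0 0 0"

```text
time_s: 18.12
position: [0.5192, -0.2132, 0.2265]
tcp_rot: [[-1.0, -0.0, 0.005], [-0.0, 1.0, -0.002], [-0.005, -0.002, -1.0]]
force: [5.7, -2.4, -1.8]
opening: 0.003
grasp_force: 2.9
```

>>> apply_moves:
  plan: "0.04 0 0 0 0 0; 0 0 0 0 0 0; 0 0 0 0 0 0"

```text
time_s: 18.37
position: [0.519, -0.2133, 0.2266]
tcp_rot: [[-1.0, 0.0, 0.009], [0.0, 1.0, -0.003], [-0.009, -0.003, -1.0]]
force: [9.4, -1.4, -3.5]
opening: 0.005
grasp_force: 4.7
```

>>> apply_moves:
  plan: "0.05 0 0 0 0 0; 0 0 0 0 0 0; 0 0 0 0 0 0"

```text
time_s: 18.62
position: [0.5188, -0.2133, 0.2268]
tcp_rot: [[-1.0, 0.001, 0.014], [0.001, 1.0, -0.003], [-0.014, -0.003, -1.0]]
force: [13.4, -0.5, -6.0]
opening: 0.003
grasp_force: 6.9
```

>>> apply_moves:
  plan: "-0.2 0 0 0 0 0; -0.3 0 0 0 0 0; 0 0 -0.6 0 0 0; 0 0 -0.6 0 0 0; 0 0 -0.4 0 0 0; 0 -0.7 0 0 0 0; 0 -0.7 0 0 0 0; 0 -0.7 0 0 0 0; 0 -0.7 0 0 0 0; 0 0 0 0 0 0"

```text
time_s: 19.45
position: [0.5364, -0.3583, 0.3051]
tcp_rot: [[-1.0, 0.005, -0.002], [0.005, 1.0, -0.003], [0.002, -0.003, -1.0]]
force: [0.9, 0.0, 0.6]
opening: 0.004
grasp_force: 0.0
```

```bash
python3 look.py t6
python3 - <<'E'
from ang import *
for a in (-43,-40,-37):
    t=np.radians(a);q=project(c,[[.516+.0665*np.cos(t),-.0072+.0665*np.sin(t),.249]])[0]
    q=(q-[270,180]+.5)*5-.5
    d,r,m=cap('pics/t6.png',q);print(a,ang(m)[1:])
E
```

```text
[ 0.53637855 -0.35482654  0.30486206]
-43 (np.float64(0.06664178336020647), np.float64(-40.682851921483504))
-40 (np.float64(0.06659408584252748), np.float64(-39.94205562817814))
-37 (np.float64(0.0667801583756355), np.float64(-39.26183486105025))
```

View pics/t6.png

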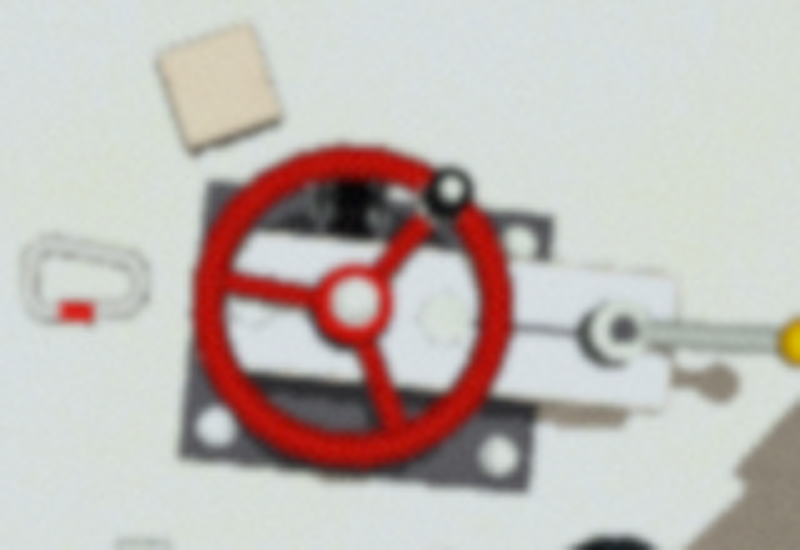

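The handle is back at crop (452,188), the lever points along the post's -y with its ball near (800,342), and the chalk and carabiner haven't moved.

```bash
python3 -c "
from rig import bot
print(bot.hand_in())"
```

```text
the job is handed in; nothing more can be done
None
```

The job is handed in at about 19.5 s: the wheel went through one full clockwise turn, its handle back within about 0.1° of its start in the top camera, and the clamp lever was then pushed until it stopped dead at 13 N, by pushing alone.

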